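# Fit the spring-loaded wheel of a saw stand with its axle clip

### The job

Finish fitting the wheel of the saw stand's leg held down on the bench: put the steel spacer ring over the axle so that it lies flat on the wheel's hub, then push the black clip sideways, mouth first, into the groove of the axle above the spacer until it snaps fully home round the axle. The groove is more or less hidden by the sprung wheel and spacer, so lay the clip on the spacer and feel for it on the way down; be firm but never force the clip. Leave the other things on the bench where they lie.

Things in the scene. Friction and masses are not known exactly. Their poses are not given: they have to be found in the camera images.
- leg: leg of a folding saw stand: grey 30 x 30 mm square steel tube, 320 mm long, lying fixed on the bench under an iron bench holdfast, with a stub axle standing upright on it. Origin on the axle's axis at bench level, z up, x along the tube (it runs from -35 to +285 mm; the holdfast stands at x = 195 mm, up to 85 mm to the +y side, 112 mm high)
- wheel: 140 mm wheel with black tyre lying flat round the axle on a light spring; turns freely. Origin on the axis at the hub's underside. The 52 mm wide hub's flat top is 44 mm above it; the tyre's top is 6 mm lower. Wheel and spacer can be pressed straight down by up to 13 mm (about 2 N to start, 5 N at the bottom) and rise again when let go
- hub_axis (a point): point on the axle's axis at the level of the hub's top with the spring up, 93 mm above the bench. The steel axle is 24 mm thick, with a 6.5 mm wide groove (core 18 mm) whose middle is 14 mm below its chamfered flat end. The axle is screwed in more or less far: the groove's middle is anywhere from 90 to 102 mm above the bench, and this height is not measured
- spacer: loose steel spacer ring lying flat on the bench, 44 mm outside, 26 mm bore, 8 mm thick. Origin at the centre of its underside, z along its axis. On the hub with the spring up its top is 101 mm above the bench
- spacer_center (a point): centre of the spacer ring, half-way up (4 mm above its underside)
- clip: loose black nylon axle clip lying flat: a 5 mm thick horseshoe, 19.5 mm inside, 31 mm outside, open to its +x side, where two springy jaws end in flared lips 15 mm ahead of the centre, about 24 mm apart; a tongue runs back along -x to an upright thumb tab. Origin at the horseshoe's centre on its underside, z up. Pushed hard (over about 10 N) while off the groove, its jaws pinch the thick axle and are ruined
- clip_ring (a point): centre of the clip's horseshoe, 2.5 mm above its underside; clip's axes. Must end on the axle's axis in the groove. In the groove's level (within about 1 mm) the jaws meet the core 13 mm short of the axis; some 6 N springs them open and the clip snaps home, guiding itself from 1 to 2 mm off-centre. Too high or low, the lips stop on the 24 mm axle already 17 mm short of the axis
- clip_tab (a point): centre of the clip's thumb tab, 35.5 mm behind the horseshoe's centre (clip -x) and 11 mm above the clip's underside. The tab is 10 mm wide (clip y), 16 mm long (clip x), and rises from the equally wide tongue to 22 mm above the underside
- hubcap: grey domed hub cap, 58 mm wide, 17 mm high, loose; leave it. Origin under its centre
- screwdriver: screwdriver with wooden handle, 190 mm long, lying along its x; leave it. Origin at mid-length, on the bench
- offcut: pine offcut 110 x 45 x 45 mm; leave it. Origin under its centre
- glue: white glue bottle, 56 mm wide, 130 mm high, standing; leave it. Origin under its centre
Things that resemble listed ones, but are neither listed nor needed, are in the scene too. There is more than one size of the spacer; the job needs the smallest.

How it is judged:
By the outcome, as a careful person would: the job done as asked, in the order asked, and still so for the second after the job is handed in, with the robot touching nothing.
It also fails if it takes over 72 s, if anything falls off the work surface, if the arm or the gripper's body presses on something with over 40 N, if the wrist force passes 120 N, or if a joint passes its speed limit or range.

### The arm

A 6-joint arm with a two-finger parallel gripper is mounted at the origin on the work surface. World frame = base frame: x ahead of the robot, y to its left, z up, the work surface at z = 0. Lengths are in m, angles in rad, forces in N, time in s.
With the tool pointing down it reaches from about 0.375 to 0.9 m from the base axis. Payload 3.1 kg.
Tool frame: the origin (TCP) lies between the finger pads; the fingertips stand 17 mm ahead of it and the grasp point (between the pads) lies 2 mm behind it; z points along the fingers, y is the line along which they close (so a half turn about z gives the same grasp; the last joint's range is limited). The gripper opens to 85 mm and grips with 20 to 120 N. Pads are 22 mm wide; open, the fingers measure 114 mm over their backs; the gripper's body (76 mm by 85 mm) begins 54 mm behind the grasp point. The pads swing forward as they close: fully open they stand 13 mm farther back than shut.
Start: joints at [1.046, 0.527, 1.433, -0, 1.181, -0.178], TCP at [0.212, 0.588, 0.248] pointing down, gripper open.
Joint ranges: [-3.08, 3.08], [-0.75, 2.2], [0.22, 2.44], [-1.43, 4.57], [0, 2.65], [-2.85, 2.85]. Speed limits (rad/s): [2.79, 2.79, 3.14, 3.14, 3.14, 3.14].

### API

Orientations are given as a unit quaternion [x, y, z, w].
In Python, from station import sense, vision, order gives the robot as it stands.
- The arm moves only by the shell command python3 -m crank 'ROWS' [OPENING] [FORCE]. ROWS is JSON, a list of rows, each an object with "dp": the shift along the world's x, y, z in units of 30 mm (1.0 is 30 mm), a list of three; "angular": the turn, a rotation vector about the world's x, y, z in degrees, a list of three. In form: [{"dp": [dx, dy, dz], "angular": [ax, ay, az]}, ...]. A call has 1 to 20 rows; each row shifts and turns the commanded pose from where the row before left it; what a row does not reach is not made up. A row lasts 1/10 s, in which the tool goes at most 50 mm and 8.59 degrees, less where a joint would pass 70% of its speed; a pose out of reach is approached as far as the arm can. A call is refused whole if a number of a shift passes 1 or a number of a turn 8.59, either way. A call with a gripper value outside its range is refused whole. OPENING is the closure, from 0 (fully open) to 1 (shut), set as the call begins (- or left out, the last holds). The fingers move at their own pace and stop on an object; FORCE is the grip in N (left out, the last holds). Time passes only in rows, so rows that do not move let the fingers close. It gives the time, the measured TCP pose, the force, the opening and the grip force at its end, in the units of the state.
- sense(): the state, without advancing time (a new reading comes with each control period).
- vision.snapshot(name): name is "scene" or "top" or "wrist"; returns a dict with "image" (480x640x3 uint8, blue, green, red), "range_z" (480x640 float32, m along the optical axis (not along the pixel's ray), 0 where there is no reading), "mtx" (3x3 intrinsics, pixels), "pose" (4x4, takes a point from camera to world coordinates); the wrist camera has in their place "mount" (4x4, takes a point from camera to tool coordinates, whose origin is the TCP and whose axes are the flange's). Camera axes: x right, y down, z forward; pixel columns grow to the right and rows downward; lengths in m; the calibration is good to about 2 mm. The wrist camera is an equidistant fisheye: a pixel r from the principal point sees the ray r / f radians off the axis. A picture is of the moment at which its call begins: read the wrist's pose just before it.
- order.sign_off(): hands the job in; it is judged then, once.
The state is a dict: "t": time; "q": joint angles; "qd": joint speeds; "tau": joint torques, N m; "tcp_pos": TCP position; "tool_rot": TCP orientation; "force": force on the tool from outside, world axes, zero at the start; "ft_torque": the same for the moment, N m; "finger_gap": opening from 0.0 (shut) to 1.0 (fully open); "gripper_force": force on a finger pad.
Only numpy, scipy, OpenCV 4.12 (cv2) and the standard library are available. Lean on these libraries where they do the work, as an engineer would, in place of code of your own. Each camera call takes 0.05 s, during which the arm holds its last target. There are 200 camera calls.

## Working session

There is one attempt and no reset: what is moved stays moved. The work goes in short steps, Python scripts to look and compute and a shell command to move; the robot and the scene stay as the last step left them, time stands still between calls to the robot, and variables do not carry over. Pictures are saved under pics/ and viewed, at most 10 in all, crops included, and the job is handed in when it is done.

```bash
mkdir -p pics; cat > h.py <<'E'
from station import sense, vision, order
import numpy as np, cv2
from scipy.spatial.transform import Rotation as R
def snap(n,f):
    s=sense(); d=vision.snapshot(n); d['s']=s; cv2.imwrite('pics/'+f+'.png',d['image'])
    np.savez('pics/'+f+'.npz',image=d['image'],range_z=d['range_z'],mtx=d['mtx'],M=d.get('pose',d.get('mount')),p=s['tcp_pos'],q=s['tool_rot'],wrist=(n=='wrist'))
    return d
def load(f): return np.load('pics/'+f+'.npz')
def ray(d,u,v):
    K=d['mtx']; x=(u-K[0,2])/K[0,0]; y=(v-K[1,2])/K[1,1]
    if d['wrist']:
        r=np.hypot(x,y); k=np.tan(r)/r if r>1e-9 else 1; x*=k;y*=k
    return np.array([x,y,1.])
def T(d):
    if d['wrist']:
        A=np.eye(4);A[:3,:3]=R.from_quat(d['q']).as_matrix();A[:3,3]=d['p'];return A@d['M']
    return d['M']
def at_z(d,u,v,z):   # intersect ray with plane z
    t=T(d); r=t[:3,:3]@ray(d,u,v); o=t[:3,3]; return o+r*(z-o[2])/r[2]
def pt(d,u,v):       # by depth
    z=np.median(d['range_z'][int(v)-1:int(v)+2,int(u)-1:int(u)+2]); t=T(d); return t[:3,:3]@(ray(d,u,v)*z)+t[:3,3]
E
python3 -c "
from h import *
for n in ('scene','top'):
    d=snap(n,n+'0'); print(n,d['mtx'].round(1).tolist(),d['pose'].round(3).tolist())
s=sense();print(s)"
```

```text
scene [[522.8, 0.0, 318.2], [0.0, 522.8, 230.6], [0.0, 0.0, 1.0]] [[-0.879, 0.237, -0.414, 0.983], [0.477, 0.462, -0.748, 0.835], [0.014, -0.855, -0.519, 0.664], [0.0, 0.0, 0.0, 1.0]]
top [[574.5, 0.0, 324.9], [0.0, 574.5, 245.4], [0.0, 0.0, 1.0]] [[-0.018, -0.986, 0.167, 0.358], [-1.0, 0.016, -0.012, -0.005], [0.009, -0.167, -0.986, 1.111], [0.0, 0.0, 0.0, 1.0]]
{'t': 0.1, 'q': array([ 1.04648669e+00,  5.28401896e-01,  1.43374599e+00,  3.70651739e-05,
        1.18140525e+00, -1.78511344e-01]), 'qd': array([-0.00119634, -0.00237338, -0.00308758, -0.00249764, -0.0007339 ,
        0.00021214]), 'tau': array([-4.76941696e-04, -4.43302810e+01, -1.78586501e+01, -2.56417698e-04,
        3.84877523e-03,  1.42026133e-05]), 'tcp_pos': array([0.2115092 , 0.58749022, 0.24742277]), 'tool_rot': array([ 1.72045853e-01,  9.85088455e-01, -9.14436009e-04, -3.53511486e-04]), 'force': array([-0.25485526,  0.78695889, -0.08455212]), 'ft_torque': array([ 0.06352256,  0.03265133, -0.00310157]), 'gripper_force': 0.0, 'finger_gap': 1.0000482357540554}
```

View pics/top0.png

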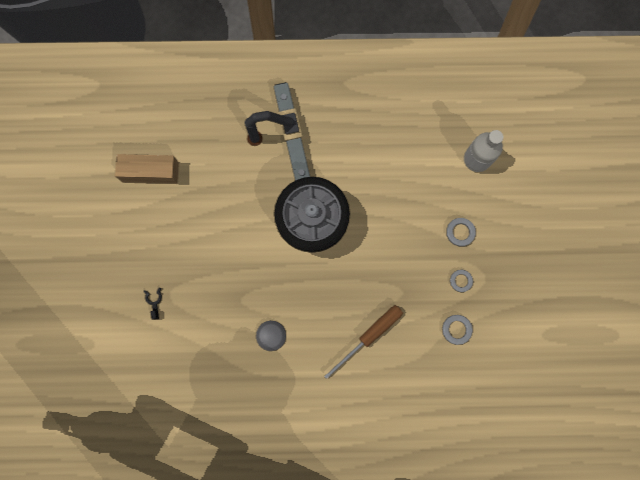

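View pics/scene0.png

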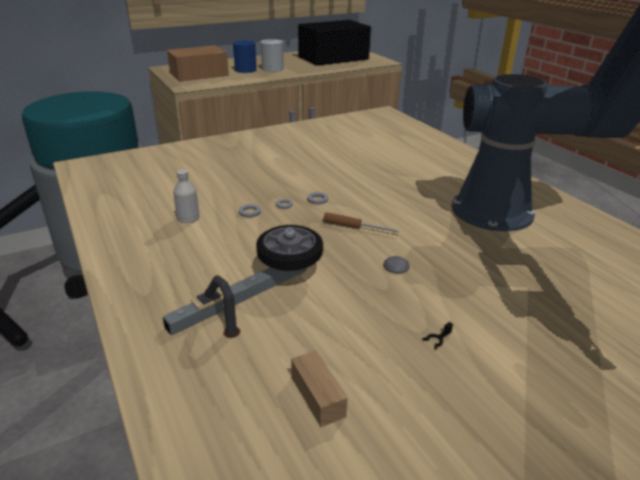

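The top picture shows the axle at about (312,210). There are three rings, at (461,232), (461,281) and (458,329); the middle one looks smallest. The clip is at (154,298), mouth up (away from the robot), with its tab at (155,315). I'll check the rings and clip in an enlarged crop.

```bash
python3 - <<'E'
from h import *
d=load('top0'); im=d['image']
a=cv2.resize(im[205:355,425:495],None,fx=4,fy=4,interpolation=cv2.INTER_CUBIC)
b=cv2.resize(im[280:330,130:180],None,fx=5,fy=5,interpolation=cv2.INTER_CUBIC)
c=cv2.resize(im[170:255,270:355],None,fx=3,fy=3,interpolation=cv2.INTER_CUBIC)
o=np.zeros((600,560,3),np.uint8); o[:,:280]=a; o[:250,290:540]=b; o[300:555,290:545]=c
cv2.imwrite('pics/crop1.png',o)
for u,v in ((461,232),(461,281),(458,329)):
    p=at_z(d,u,v,.008); print(p.round(3)); 
    w=im[v-22:v+22,u-22:u+22].astype(int); sat=w.max(2)-w.min(2)
    m=((sat<28)).astype(np.uint8); n,l,st,ce=cv2.connectedComponentsWithStats(m)
    i=1+st[1:,4].argmax(); cs,_=cv2.findContours((l==i).astype(np.uint8),cv2.RETR_EXTERNAL,cv2.CHAIN_APPROX_NONE)
    (x,y),(A,B),_=cv2.fitEllipse(max(cs,key=len)); x+=u-22;y+=v-22
    print('ring',x,y,A,B,'size mm',(A+1)*1.1/574*1000,(B+1)*1.1/574*1000,at_z(d,x,y,.007).round(4))
for n,u,v,z in (('axle',312,210,.11),('clip',154,298,.005),('tab',155,315,.022),('tube end',281,88,.03)): print(n,at_z(d,u,v,z).round(4),pt(d,u,v).round(4))
E
```

```text
[ 0.567 -0.285  0.008]
ring 460.8091125488281 231.75003051757812 27.824979782104492 28.783321380615234 size mm 55.239508293231616 57.076051426266126 [ 0.5681 -0.2853  0.007 ]
[ 0.471 -0.28   0.008]
ring 461.1655902862549 280.4535827636719 21.451778411865234 22.580158233642578 size mm 43.026056189985646 45.18845654530808 [ 0.4722 -0.2805  0.007 ]
[ 0.379 -0.269  0.008]
ring 457.096284866333 329.31690979003906 28.905900955200195 30.028818130493164 size mm 57.31096001867633 59.46289188770468 [ 0.3789 -0.2673  0.007 ]
axle [0.5923 0.0049 0.11  ] [0.5921 0.0049 0.1108]
clip [0.4487 0.3112 0.005 ] [0.449  0.3125 0.0006]
tab [0.4153 0.3035 0.022 ] [0.4153 0.3034 0.0221]
tube end [0.862  0.0641 0.03  ] [0.8615 0.064  0.0311]
```

View pics/crop1.png

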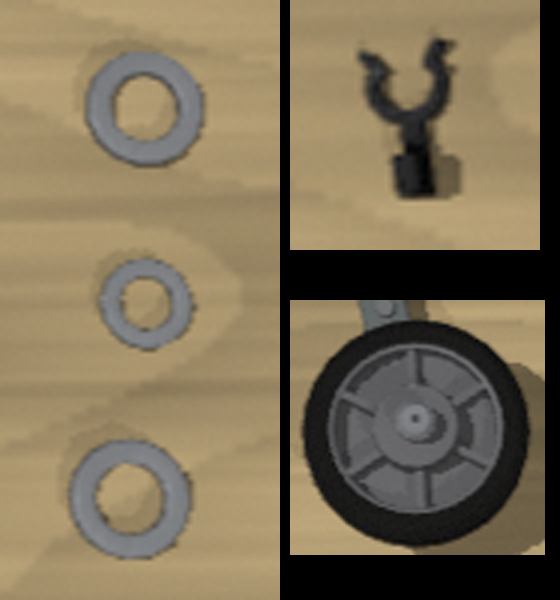

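The middle ring measures about 44 mm across; the other two are about 56 and 58 mm. So the spacer is the middle ring at pixel (461,281), world (0.472, -0.2805). I'm moving above it.

```bash
python3 -m crank '[{"dp":[0.87,-1,0],"angular":[0,0,0]},{"dp":[0.87,-1,0],"angular":[0,0,0]},{"dp":[0.87,-1,0],"angular":[0,0,0]},{"dp":[0.87,-1,0],"angular":[0,0,0]},{"dp":[0.87,-1,0],"angular":[0,0,0]},{"dp":[0.87,-1,0],"angular":[0,0,0]},{"dp":[0.87,-1,0],"angular":[0,0,0]},{"dp":[0.87,-1,0],"angular":[0,0,0]},{"dp":[0.87,-1,0],"angular":[0,0,0]},{"dp":[0.87,-1,0],"angular":[0,0,0]},{"dp":[0,-1,0],"angular":[0,0,0]},{"dp":[0,-1,0],"angular":[0,0,0]},{"dp":[0,-1,0],"angular":[0,0,0]},{"dp":[0,-1,0],"angular":[0,0,0]},{"dp":[0,-1,0],"angular":[0,0,0]},{"dp":[0,-1,0],"angular":[0,0,0]},{"dp":[0,-1,0],"angular":[0,0,0]},{"dp":[0,-1,0],"angular":[0,0,0]},{"dp":[0,-1,0],"angular":[0,0,0]},{"dp":[0,-1,0],"angular":[0,0,0]}]' 0 60
python3 -m crank '[{"dp":[0,-1,-0.3],"angular":[0,0,0]},{"dp":[0,-1,-0.3],"angular":[0,0,0]},{"dp":[0,-1,-0.3],"angular":[0,0,0]},{"dp":[0,-1,-0.3],"angular":[0,0,0]},{"dp":[0,-1,-0.3],"angular":[0,0,0]},{"dp":[0,-1,-0.3],"angular":[0,0,0]},{"dp":[0,-1,-0.3],"angular":[0,0,0]},{"dp":[0,-1,-0.3],"angular":[0,0,0]},{"dp":[0,-0.9,-0.3],"angular":[0,0,0]},{"dp":[0,0,-0.3],"angular":[0,0,0]},{"dp":[0,0,0],"angular":[0,0,0]},{"dp":[0,0,0],"angular":[0,0,0]},{"dp":[0,0,0],"angular":[0,0,0]}]'
python3 -c "
from h import *
d=snap('wrist','w1');print(d['mtx'],d['mount'].round(3),d['s']['tcp_pos'],d['s']['t'])"
```

```text
t: 2.1
tcp_pos: [0.4724, -0.0131, 0.2481]
tool_rot: [0.172, 0.985, 0.0, -0.0]
force: [0.1, -0.6, -0.7]
finger_gap: 1.0
gripper_force: 0.0
t: 3.4
tcp_pos: [0.4728, -0.2778, 0.1586]
tool_rot: [0.171, 0.985, 0.0, -0.0]
force: [-0.4, 0.1, 0.0]
finger_gap: 1.002
gripper_force: 0.0
[[371.64829954   0.         313.51461335]
 [  0.         371.64829954 244.26863218]
 [  0.           0.           1.        ]] [[-0.    -0.964 -0.265  0.068]
 [ 1.    -0.    -0.    -0.001]
 [ 0.    -0.265  0.964 -0.126]
 [ 0.     0.     0.     1.   ]] [ 0.47282382 -0.27775592  0.15861241] 3.4
```

View pics/w1.png

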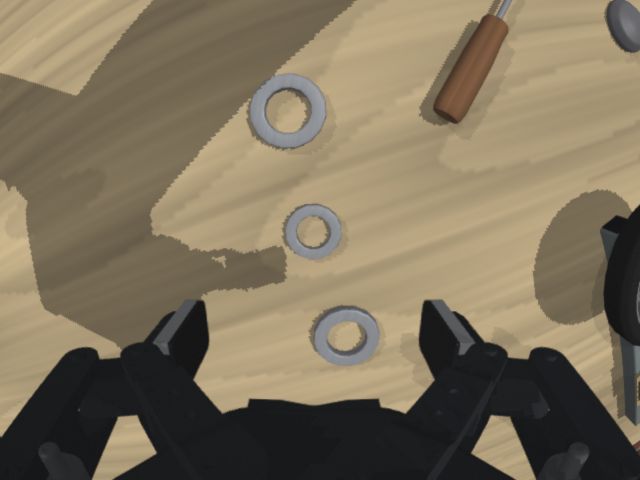

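The small ring is at (313,231) in the wrist view, with the large ones at (288,111) and (346,335). Next I compute its position.

```bash
python3 - <<'E'
from h import *
d=load('w1'); im=d['image'].astype(int)
print(at_z(d,313.3,231,.008).round(4), pt(d,293,231).round(4),pt(d,333,231).round(4))
u,v=313,231; w=im[v-36:v+36,u-36:u+36]; m=((w.max(2)-w.min(2))<28).astype(np.uint8)
g=np.argwhere(m); 
z=d['range_z'];t=T(d)
P=[]
for i,j in g:
    p=pt(d,u-36+j,v-36+i); 
    if .005<p[2]<.011:P.append(p)
P=np.array(P);c=cv2.minEnclosingCircle(P[:,:2].astype(np.float32)*1000);print(len(P),np.median(P,0),c)
E
```

```text
[ 0.4703 -0.2781  0.008 ] [ 0.4651 -0.2928  0.0076] [ 0.4755 -0.264   0.0077]
1585 [ 0.47022991 -0.27843267  0.00773402] ((471.28228759765625, -278.8385009765625), 22.031444549560547)
```

```bash
python3 -m crank '[{"dp":[-0.05,-0.03,-1],"angular":[0,0,0]},{"dp":[0,0,-1],"angular":[0,0,0]},{"dp":[0,0,-1],"angular":[0,0,0]},{"dp":[0,0,-0.8],"angular":[0,0,0]},{"dp":[0,0,-0.5],"angular":[0,0,0]},{"dp":[0,0,-0.35],"angular":[0,0,0]},{"dp":[0,0,0],"angular":[0,0,0]},{"dp":[0,0,0],"angular":[0,0,0]}]' 0 60
python3 -m crank '[{"dp":[0,0,0],"angular":[0,0,0]},{"dp":[0,0,0],"angular":[0,0,0]},{"dp":[0,0,0],"angular":[0,0,0]},{"dp":[0,0,0],"angular":[0,0,0]},{"dp":[0,0,0],"angular":[0,0,0]},{"dp":[0,0,0],"angular":[0,0,0]},{"dp":[0,0,0],"angular":[0,0,0]},{"dp":[0,0,0],"angular":[0,0,0]}]' 1 60
```

```text
t: 4.25
tcp_pos: [0.4718, -0.2799, 0.0194]
tool_rot: [0.172, 0.985, -0.0, 0.0]
force: [-0.4, -0.1, -0.1]
finger_gap: 0.998
gripper_force: 0.0
t: 5.05
tcp_pos: [0.4716, -0.2802, 0.0202]
tool_rot: [0.172, 0.985, -0.0, 0.001]
force: [-1.0, 0.3, 7.0]
finger_gap: 0.462
gripper_force: 59.4
```

```bash
python3 -m crank '[{"dp":[0,0,0.5],"angular":[0,0,0]},{"dp":[0,0,1],"angular":[0,0,0]},{"dp":[0,0,1],"angular":[0,0,0]},{"dp":[0,0,1],"angular":[0,0,0]},{"dp":[0,0,1],"angular":[0,0,0]},{"dp":[0,0,0.5],"angular":[0,0,0]},{"dp":[0.6,1,0],"angular":[0,0,0]},{"dp":[0.6,1,0],"angular":[0,0,0]},{"dp":[0.6,1,0],"angular":[0,0,0]},{"dp":[0.6,1,0],"angular":[0,0,0]},{"dp":[0.6,1,0],"angular":[0,0,0]},{"dp":[0.6,1,0],"angular":[0,0,0]},{"dp":[0.6,1,0],"angular":[0,0,0]},{"dp":[0.6,1,0],"angular":[0,0,0]},{"dp":[0.8,0.9,0],"angular":[0,0,0]},{"dp":[0,0,0],"angular":[0,0,0]},{"dp":[0,0,0],"angular":[0,0,0]},{"dp":[0,0,0],"angular":[0,0,0]}]'
python3 -c "
from h import *
d=snap('wrist','w2');print(d['s']['tcp_pos'],d['s']['t'],d['s']['force'])
im=d['image'][150:450,150:550];cv2.imwrite('pics/w2c.png',cv2.resize(im,None,fx=2,fy=2))"
```

```text
t: 6.85
tcp_pos: [0.6383, -0.0135, 0.169]
tool_rot: [0.172, 0.985, -0.0, -0.001]
force: [-0.3, 0.2, -1.0]
finger_gap: 0.463
gripper_force: 60.6
[ 0.63833066 -0.01351046  0.1690158 ] 6.85 [-0.2804867   0.16907434 -0.95679378]
```

View pics/w2c.png

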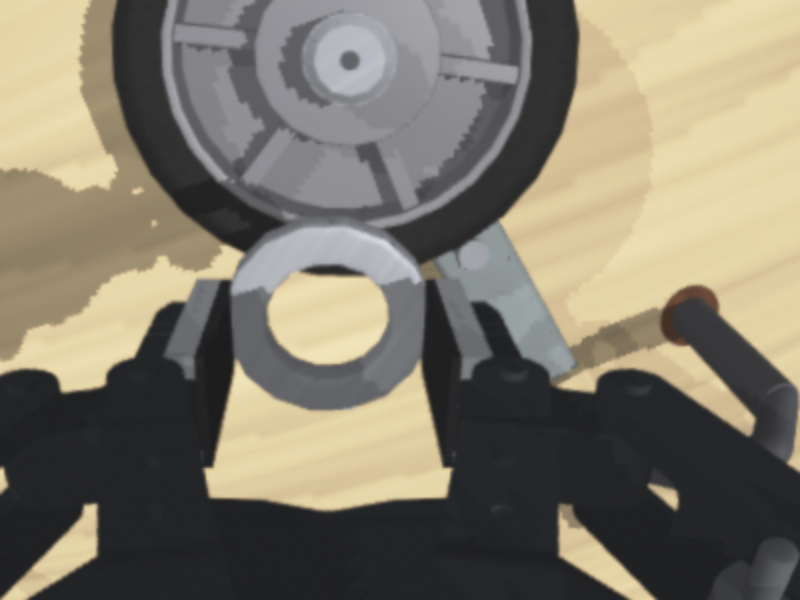

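The axle end is at crop (350,60), full-frame pixel (325,180). The ring is held flat between the pads around crop (328,315). I'll fit both in 3D from depth.

```bash
cat > fit.py <<'E'
from h import *
from scipy.optimize import least_squares
def cloud(d,r0,r1,c0,c1):
    t=T(d);g=[(u,v) for v in range(r0,r1) for u in range(c0,c1)]
    P=[t[:3,:3]@(ray(d,u,v)*d['range_z'][v,u])+t[:3,3] for u,v in g]
    return np.array(P),g
E
python3 - <<'E'
from fit import *
d=load('w2')
P,g=cloud(d,160,202,302,350)
a=P[(P[:,2]>.102)&(P[:,2]<.13)];print('axle n',len(a),np.percentile(a[:,2],[5,50,95]))
top=a[a[:,2]>np.percentile(a[:,2],50)-.002]
print('axle',cv2.minEnclosingCircle((top[:,:2]*1000).astype(np.float32)),top.mean(0), at_z(d,325,180,np.median(a[:,2])))
h=P[(P[:,2]>.085)&(P[:,2]<.1)];print('hub z',np.median(h[:,2]))
im=d['image'].astype(int);P,g=cloud(d,256,358,258,368)
m=P[:,2]>.135; m&=P[:,2]<.175
col=np.array([im[v,u].mean() for u,v in g]); m&=col>70
print(len(P[m]),np.percentile(P[m][:,2],[1,5,25,50,75,95]))
zt=np.percentile(P[m][:,2],70);r=P[m&(abs(P[:,2]-zt)<.002)];print('ring',zt,cv2.minEnclosingCircle((r[:,:2]*1000).astype(np.float32)),r.mean(0))
# pixels of ring by threshold: holes
A=np.linalg.inv(R.from_quat(d['q']).as_matrix()); 
c=np.array(cv2.minEnclosingCircle((r[:,:2]*1000).astype(np.float32))[0])/1000
print('in tool',A@np.r_[c-d['p'][:2],zt-d['p'][2]])
E
```

```text
axle n 1653 [0.10634173 0.10928924 0.110622  ]
axle ((592.9618530273438, 7.692331790924072), 11.76158618927002) [0.59261524 0.00762626 0.10936844] [0.59289743 0.00782591 0.10928924]
hub z 0.09294480329845577
5467 [0.15064318 0.15237714 0.15572826 0.15632375 0.15680037 0.15748658]
ring 0.15669566788954328 ((637.4669799804688, -15.047056198120117), 23.373273849487305) [ 0.63557311 -0.01356791  0.15641148]
in tool [ 0.00027853 -0.0017314   0.01232142]
```

```bash
python3 - <<'E'
from fit import *
d=load('w2');Ri=R.from_quat(d['q']).as_matrix().T
for n,u,v in (('outer low',314.5,354),('inner up',314.5,283),('outer L',266,303),('outer R',363,303),('inner L',283.5,303),('inner R',344,303)):
    print(n,(Ri@(at_z(d,u,v,.1567)-d['p'])*1000).round(1))
print('axle in tool',(Ri@(at_z(d,325,180,.1095)-d['p'])*1000).round(1))
E
```

```text
outer low [-19.5  -0.6  12.3]
inner up [13.8 -0.7 12.3]
outer L [  4.9 -20.4  12.3]
outer R [ 4.9 19.2 12.3]
inner L [  5.  -13.3  12.3]
inner R [ 5.  11.4 12.3]
axle in tool [49.9  4.7 59.6]
```

```bash
python3 -m crank '[{"dp":[-0.75,0.37,0],"angular":[0,0,0]},{"dp":[-0.71,0.35,0],"angular":[0,0,0]},{"dp":[0,0,-0.6],"angular":[0,0,0]},{"dp":[0,0,-0.55],"angular":[0,0,0]},{"dp":[0,0,0],"angular":[0,0,0]},{"dp":[0,0,0],"angular":[0,0,0]},{"dp":[0,0,0],"angular":[0,0,0]}]'
python3 -c "
from h import *
d=snap('wrist','w3');print(d['s']['tcp_pos'],d['s']['t'],d['s']['force'])
im=d['image'][220:370,230:400];cv2.imwrite('pics/w3c.png',cv2.resize(im,None,fx=4,fy=4))"
```

```text
t: 7.6
tcp_pos: [0.596, 0.008, 0.1352]
tool_rot: [0.172, 0.985, -0.0, 0.001]
force: [-0.4, 0.1, -0.7]
finger_gap: 0.463
gripper_force: 60.6
[0.59603723 0.00799519 0.13519255] 7.6 [-0.35406481  0.11247756 -0.72225875]
```

View pics/w3c.png

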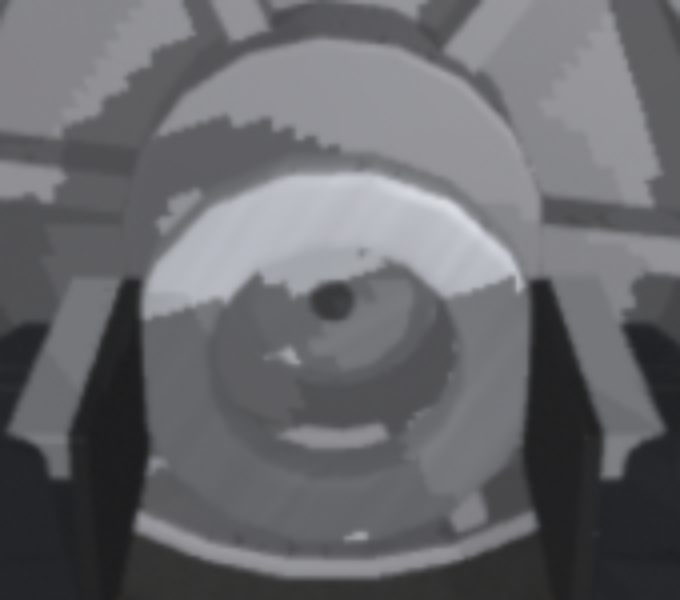

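```bash
python3 - <<'E'
from fit import *
d=load('w3');Ri=R.from_quat(d['q']).as_matrix().T;zt=d['p'][2]-.0123
for n,u,v,z in (('outer low',313.75,356,zt),('outer L',265.7,300,zt),('outer R',361.7,300,zt),('inner L',283,302,zt),('inner R',344.5,302,zt),('dimple',313,295,.1095),('dimple',313,295,.1075)):
    print(n,(Ri@(at_z(d,u,v,z)-d['p'])*1000).round(1))
print(sense()['tcp_pos'])
E
```

```text
outer low [-20.5  -1.   12.3]
outer L [  6.3 -20.5  12.3]
outer R [ 6.2 18.6 12.3]
inner L [  5.4 -13.4  12.3]
inner R [ 5.4 11.5 12.3]
dimple [ 2.8 -1.3 25.7]
dimple [ 2.  -1.3 27.7]
[0.59613844 0.00813224 0.13526433]
```

The dimple is within about 1 mm of the ring's centre. I'll correct that and lower gently.

```bash
python3 -m crank '[{"dp":[-0.035,0,-0.1],"angular":[0,0,0]},{"dp":[0,0,-0.1],"angular":[0,0,0]},{"dp":[0,0,-0.05],"angular":[0,0,0]},{"dp":[0,0,-0.05],"angular":[0,0,0]},{"dp":[0,0,0],"angular":[0,0,0]}]'
python3 -m crank '[{"dp":[0,0,-0.05],"angular":[0,0,0]},{"dp":[0,0,-0.05],"angular":[0,0,0]},{"dp":[0,0,0],"angular":[0,0,0]}]'
```

```text
t: 8.15
tcp_pos: [0.5943, 0.0088, 0.125]
tool_rot: [0.172, 0.985, -0.0, -0.0]
force: [-0.8, -0.5, -0.4]
finger_gap: 0.466
gripper_force: 60.6
t: 8.45
tcp_pos: [0.5943, 0.0087, 0.1221]
tool_rot: [0.172, 0.985, -0.0, -0.0]
force: [-0.4, 0.7, -0.5]
finger_gap: 0.467
gripper_force: 60.6
```

The ring's underside is already well below the axle's end with no force, so it's on. Lowering to the hub.

```bash
python3 -m crank '[{"dp":[0,0,-0.08],"angular":[0,0,0]},{"dp":[0,0,-0.08],"angular":[0,0,0]},{"dp":[0,0,-0.08],"angular":[0,0,0]},{"dp":[0,0,-0.05],"angular":[0,0,0]},{"dp":[0,0,0],"angular":[0,0,0]},{"dp":[0,0,0],"angular":[0,0,0]}]'
python3 -m crank '[{"dp":[0,0,0],"angular":[0,0,0]},{"dp":[0,0,0],"angular":[0,0,0]},{"dp":[0,0,0],"angular":[0,0,0]},{"dp":[0,0,0],"angular":[0,0,0]},{"dp":[0,0,0],"angular":[0,0,0]},{"dp":[0,0,0.3],"angular":[0,0,0]}]' 0
```

```text
t: 9.05
tcp_pos: [0.5945, 0.0087, 0.1136]
tool_rot: [0.172, 0.985, 0.0, -0.0]
force: [0.2, 0.9, 0.3]
finger_gap: 0.466
gripper_force: 60.6
t: 9.65
tcp_pos: [0.5935, 0.0088, 0.1218]
tool_rot: [0.172, 0.985, -0.0, -0.001]
force: [-0.3, 0.6, -0.1]
finger_gap: 1.002
gripper_force: 0.0
```

```bash
python3 -m crank '[{"dp":[0,0,0.6],"angular":[0,0,0]},{"dp":[0,0,1],"angular":[0,0,0]},{"dp":[-0.59,0.98,0],"angular":[0,0,0]},{"dp":[-0.59,0.98,0],"angular":[0,0,8.5]},{"dp":[-0.59,0.98,0],"angular":[0,0,8.5]},{"dp":[-0.59,0.98,0],"angular":[0,0,8.5]},{"dp":[-0.59,0.98,0],"angular":[0,0,8.5]},{"dp":[-0.59,0.98,0],"angular":[0,0,0]},{"dp":[-0.59,0.98,0],"angular":[0,0,0]},{"dp":[-0.59,0.98,0],"angular":[0,0,0]},{"dp":[-0.59,0.98,-0.4],"angular":[0,0,0]},{"dp":[-0.59,0.98,-0.4],"angular":[0,0,0]},{"dp":[0,0,0],"angular":[0,0,0]},{"dp":[0,0,0],"angular":[0,0,0]},{"dp":[0,0,0],"angular":[0,0,0]}]'
python3 - <<'E'
from fit import *
d=snap('top','t4'); t4=d['image']
d=load('t4');P,g=cloud(d,198,222,300,324)
h=P[:,2];gd=np.array(g)
r=np.hypot(P[:,0]-.5925,P[:,1]-.0065)
for lo,hi in((0,.008),(.0145,.019),(.0235,.0255)):
    s=(r>lo)&(r<hi);print(lo,s.sum(),np.percentile(h[s],[10,50,90]).round(4))
d=snap('wrist','w4');print(d['s']['tcp_pos'],d['s']['tool_rot'],d['s']['t'])
a=cv2.resize(d['image'][120:420,160:480],None,fx=1.6,fy=1.6);b=cv2.resize(t4[180:240,280:340],None,fx=4.8,fy=4.8,interpolation=2)
o=np.zeros((480,800,3),np.uint8);o[:480,:512]=a;o[:288,512:]=b;cv2.imwrite('pics/w4c.png',o)
E
```

```text
t: 11.15
tcp_pos: [0.4185, 0.3024, 0.1473]
tool_rot: [-0.123, 0.992, 0.0, 0.001]
force: [-0.2, -0.4, -0.2]
finger_gap: 1.003
gripper_force: 0.0
0 63 [0.1081 0.1108 0.1126]
0.0145 147 [0.0994 0.1018 0.1045]
0.0235 32 [0.0903 0.0944 0.0977]
[0.41866704 0.3021301  0.14728065] [-1.22882930e-01  9.92420808e-01  1.11995149e-04  8.44206505e-04] 11.2
```

View pics/w4c.png

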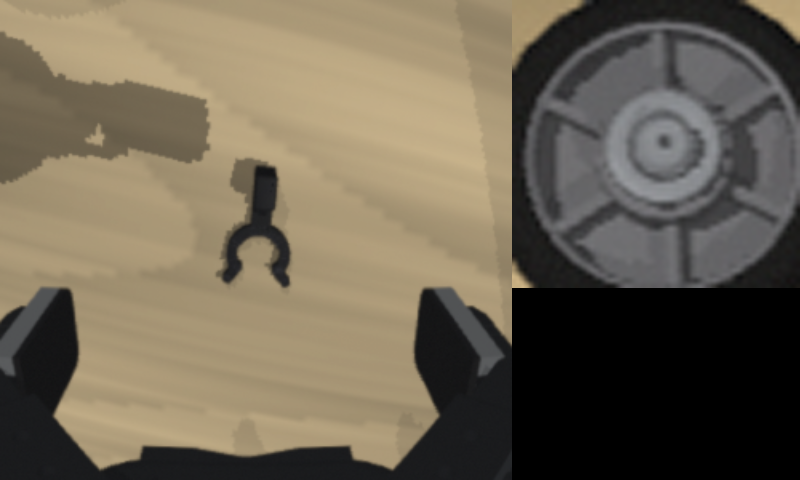

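The spacer is seated: its top is at 0.1018 and the ring is concentric in the crop. In the wrist view the clip's tab is at crop (265,180), its ring at (257,255) and its lips at (226,280) and (286,284).

```bash
python3 - <<'E'
from fit import *
d=load('w4');f=lambda x,y:(160+x/1.6,120+y/1.6)
P,g=cloud(d,210,275,295,345)
im=d['image'].astype(int);dark=np.array([im[v,u].max() for u,v in g])<70
t=P[dark&(P[:,2]>.017)&(P[:,2]<.026)];print('tab',len(t),t.mean(0).round(4),np.median(t[:,2]))
c,s,a=cv2.minAreaRect((t[:,:2]*1000).astype(np.float32));print(c,s,a)
L=[at_z(d,*f(*p),.005) for p in((226,280),(286,284))];m=sum(L)/2
rc=at_z(d,*f(257,256),.005);print('lips',m.round(4),'ring',rc.round(4))
for n,v in(('ring-tab',rc-t.mean(0)),('lips-tab',m-t.mean(0)),):print(n,np.hypot(*v[:2]),np.degrees(np.arctan2(v[1],v[0])))
v=L[0]-L[1];print('lipline',np.degrees(np.arctan2(v[1],v[0]))-90)
b=P[dark&(P[:,2]>.003)];print('axis',cv2.fitLine((b[:,:2]*1000).astype(np.float32),2,0,.01,.01).ravel(),b[:,2].max())
E
```

```text
tab 301 [0.4147 0.3091 0.0216] 0.0216736402414614
(414.98590087890625, 309.27801513671875) (15.9927978515625, 9.182381629943848) 14.175056457519531
lips [0.4642 0.3182 0.005 ] ring [0.4508 0.3152 0.005 ]
ring-tab 0.03666197360960031 9.65323364709037
lips-tab 0.050363390274944735 10.443360357251851
lipline -170.19014366056706
axis [9.8116457e-01 1.9317366e-01 4.2580179e+02 3.1045145e+02] 0.27270708861565707
```

```bash
python3 -m crank '[{"dp":[-0.12,0.24,-0.9],"angular":[0,0,-3.6]},{"dp":[0,0,-0.9],"angular":[0,0,0]},{"dp":[0,0,-0.9],"angular":[0,0,0]},{"dp":[0,0,-0.8],"angular":[0,0,0]},{"dp":[0,0,-0.54],"angular":[0,0,0]},{"dp":[0,0,0],"angular":[0,0,0]},{"dp":[0,0,0],"angular":[0,0,0]}]' 0 60
python3 -m crank '[{"dp":[0,0,0],"angular":[0,0,0]},{"dp":[0,0,0],"angular":[0,0,0]},{"dp":[0,0,0],"angular":[0,0,0]},{"dp":[0,0,0],"angular":[0,0,0]},{"dp":[0,0,0],"angular":[0,0,0]},{"dp":[0,0,0],"angular":[0,0,0]},{"dp":[0,0,0],"angular":[0,0,0]},{"dp":[0,0,0],"angular":[0,0,0]},{"dp":[0,0,0],"angular":[0,0,0]},{"dp":[0,0,0],"angular":[0,0,0]}]' 1 60
```

```text
t: 11.95
tcp_pos: [0.4146, 0.3094, 0.0256]
tool_rot: [-0.092, 0.996, 0.0, 0.0]
force: [0.2, 0.3, -0.0]
finger_gap: 1.002
gripper_force: 0.0
t: 12.95
tcp_pos: [0.4139, 0.31, 0.0259]
tool_rot: [-0.092, 0.996, 0.0, 0.0]
force: [-0.3, 0.2, 5.7]
finger_gap: 0.093
gripper_force: 60.2
```

```bash
python3 -m crank '[{"dp":[0,0,0.3],"angular":[0,0,0]},{"dp":[0,0,1],"angular":[0,0,0]},{"dp":[0,0,1],"angular":[0,0,0]},{"dp":[0,0,1],"angular":[0,0,0]},{"dp":[0,0,1],"angular":[0,0,0]},{"dp":[0.36,-0.95,0.3],"angular":[0,0,0]},{"dp":[0.36,-0.95,0],"angular":[0,0,0]},{"dp":[0.36,-0.95,0],"angular":[0,0,0]},{"dp":[0.36,-0.95,0],"angular":[0,0,0]},{"dp":[0.36,-0.95,0],"angular":[0,0,0]},{"dp":[0.36,-0.95,0],"angular":[0,0,0]},{"dp":[0.36,-0.95,0],"angular":[0,0,0]},{"dp":[0.36,-0.95,0],"angular":[0,0,0]},{"dp":[0.36,-0.95,0],"angular":[0,0,0]},{"dp":[0.36,-0.95,0],"angular":[0,0,0]},{"dp":[0.36,-0.93,0],"angular":[0,0,0]},{"dp":[0,0,0],"angular":[0,0,0]},{"dp":[0,0,0],"angular":[0,0,0]},{"dp":[0,0,0],"angular":[0,0,0]}]'
python3 - <<'E'
from fit import *
d=snap('wrist','w5');print(d['s']['tcp_pos'],d['s']['tool_rot'],d['s']['t'],d['s']['force'])
cv2.imwrite('pics/w5c.png',cv2.resize(d['image'][230:430,200:420],None,fx=3,fy=3))
E
```

```text
t: 14.85
tcp_pos: [0.5316, -0.0021, 0.1633]
tool_rot: [-0.092, 0.996, 0.0, -0.001]
force: [0.3, 0.9, -0.5]
finger_gap: 0.095
gripper_force: 59.5
[ 0.53164178 -0.00214149  0.16328405] [-9.24936621e-02  9.95712934e-01  3.71162276e-04 -7.32833348e-04] 14.85 [ 0.29401095  0.86690514 -0.47174509]
```

View pics/w5c.png

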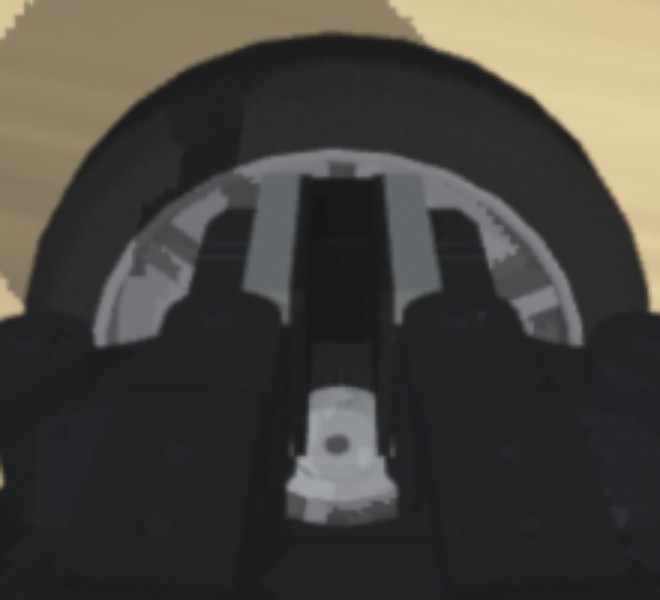

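The camera sees past the fingers: the axle's dimple is at crop (337,443), full frame (312,378), near the clip's centreline. The clip itself is hidden, so I'll use the top and scene cameras to check it.

```bash
python3 - <<'E'
from fit import *
d=load('w5');Ri=R.from_quat(d['q']).as_matrix().T
print('axle',at_z(d,312.3,377.7,.1105).round(4),(Ri@(at_z(d,312.3,377.7,.1105)-d['p'])*1000).round(1))
for z in(.1633,.155):print('pads',(Ri@(at_z(d,200+303/3,230+200/3,z)-d['p'])*1000).round(1),(Ri@(at_z(d,200+384/3,230+200/3,z)-d['p'])*1000).round(1))
a=snap('top','t5')['image'][170:250,270:350];b=snap('scene','s5')['image'][170:270,220:360]
o=np.zeros((400,780,3),np.uint8);o[:320,:320]=cv2.resize(a,None,fx=4,fy=4,interpolation=2);o[:310,330:764]=cv2.resize(b,None,fx=3.1,fy=3.1,interpolation=2);cv2.imwrite('pics/t5c.png',o)
E
```

```text
axle [0.5919 0.0078 0.1105] [-61.2  -1.4  52.7]
pads [13.6 -5.3 -0. ] [13.6  4.6  0. ]
pads [10.  -5.6  8.3] [10.   5.   8.3]
```

View pics/t5c.png

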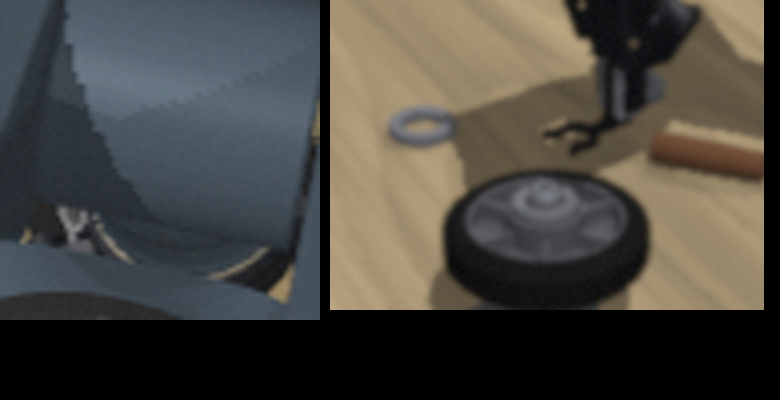

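The scene view shows the clip held level, mouth toward the axle. I'll centre sideways (about 1 mm), move forward 5 mm and go down to just above the spacer.

```bash
python3 -m crank '[{"dp":[0.06,-0.02,-0.4],"angular":[0,0,0]},{"dp":[0.06,0,-0.4],"angular":[0,0,0]},{"dp":[0.05,0.02,-0.36],"angular":[0,0,0]},{"dp":[0,0,0],"angular":[0,0,0]},{"dp":[0,0,0],"angular":[0,0,0]},{"dp":[0,0,0],"angular":[0,0,0]}]' 
python3 -m crank '[{"dp":[0,0,-0.04],"angular":[0,0,0]},{"dp":[0,0,0],"angular":[0,0,0]},{"dp":[0,0,0],"angular":[0,0,0]}]' 
python3 -m crank '[{"dp":[0,0,-0.04],"angular":[0,0,0]},{"dp":[0,0,0],"angular":[0,0,0]},{"dp":[0,0,0],"angular":[0,0,0]}]'
python3 -m crank '[{"dp":[0,0,-0.04],"angular":[0,0,0]},{"dp":[0,0,0],"angular":[0,0,0]},{"dp":[0,0,0],"angular":[0,0,0]}]' 
```

```text
t: 15.6
tcp_pos: [0.5378, -0.003, 0.1286]
tool_rot: [-0.092, 0.996, 0.0, -0.0]
force: [-0.1, 0.8, -0.9]
finger_gap: 0.091
gripper_force: 59.6
t: 15.9
tcp_pos: [0.5378, -0.003, 0.1276]
tool_rot: [-0.092, 0.996, -0.0, 0.0]
force: [-0.2, 0.7, 0.4]
finger_gap: 0.093
gripper_force: 59.6
t: 16.2
tcp_pos: [0.5378, -0.003, 0.1264]
tool_rot: [-0.092, 0.996, -0.0, 0.0]
force: [-0.6, -0.7, 2.1]
finger_gap: 0.098
gripper_force: 59.8
t: 16.5
tcp_pos: [0.5378, -0.003, 0.125]
tool_rot: [-0.092, 0.996, -0.0, 0.0]
force: [-0.8, -0.4, 2.2]
finger_gap: 0.097
gripper_force: 59.8
```

Contact with the spacer comes at TCP z ≈ 0.1268 (spring about 2 N), so the clip's underside is 25.8 mm below the TCP. Next I press to the estimated groove level and feel forward.

```bash
python3 -m crank '[{"dp":[0,0,-0.06],"angular":[0,0,0]},{"dp":[0,0,-0.06],"angular":[0,0,0]},{"dp":[0,0,-0.06],"angular":[0,0,0]},{"dp":[0,0,0],"angular":[0,0,0]},{"dp":[0,0,0],"angular":[0,0,0]}]' 
python3 -m crank '[{"dp":[0.05,0.009,0],"angular":[0,0,0]},{"dp":[0.016,0.003,0],"angular":[0,0,0]},{"dp":[0,0,0],"angular":[0,0,0]}]' 
python3 -m crank '[{"dp":[0.033,0.006,0],"angular":[0,0,0]},{"dp":[0,0,0],"angular":[0,0,0]}]'
```

```text
t: 17.0
tcp_pos: [0.5378, -0.003, 0.1196]
tool_rot: [-0.092, 0.996, 0.0, 0.0]
force: [-0.1, -0.8, 3.5]
finger_gap: 0.095
gripper_force: 59.9
t: 17.3
tcp_pos: [0.5398, -0.0026, 0.1196]
tool_rot: [-0.092, 0.996, -0.0, -0.0]
force: [-1.5, 0.3, 2.6]
finger_gap: 0.094
gripper_force: 59.9
t: 17.5
tcp_pos: [0.5409, -0.0024, 0.1196]
tool_rot: [-0.092, 0.996, -0.0, 0.0]
force: [-1.2, -0.3, 2.2]
finger_gap: 0.093
gripper_force: 59.9
```

```bash
python3 -m crank '[{"dp":[0.025,0.005,0],"angular":[0,0,0]},{"dp":[0,0,0],"angular":[0,0,0]}]' 
python3 -m crank '[{"dp":[0.025,0.005,0],"angular":[0,0,0]},{"dp":[0,0,0],"angular":[0,0,0]}]' | grep -E "tcp|force"
```

```text
t: 17.7
tcp_pos: [0.5416, -0.0023, 0.1196]
tool_rot: [-0.092, 0.996, -0.0, 0.0]
force: [-0.8, 0.2, 2.9]
finger_gap: 0.094
gripper_force: 59.9
tcp_pos: [0.5423, -0.0021, 0.1196]
force: [-0.7, -0.8, 3.3]
gripper_force: 60.0
```

```bash
for i in 1; do python3 -m crank '[{"dp":[0.025,0.005,0],"angular":[0,0,0]},{"dp":[0,0,0],"angular":[0,0,0]}]' | grep -E "tcp|force"
python3 -m crank '[{"dp":[0.025,0.005,0],"angular":[0,0,0]},{"dp":[0,0,0],"angular":[0,0,0]}]' | grep -E "tcp|force"; done
```

```text
tcp_pos: [0.5428, -0.0019, 0.1196]
force: [-1.1, 0.3, 3.1]
gripper_force: 60.0
tcp_pos: [0.5433, -0.0016, 0.1195]
force: [-2.7, 0.7, 2.2]
gripper_force: 59.9
```

Resistance starts about 14 mm short of the axis, so the clip is past the 17 mm stop and in the groove at the core. Pushing on in small steps.

```bash
python3 -m crank '[{"dp":[0.025,0.005,0],"angular":[0,0,0]},{"dp":[0,0,0],"angular":[0,0,0]}]' | grep -E "tcp|force"
python3 -m crank '[{"dp":[0.02,0.004,0],"angular":[0,0,0]},{"dp":[0,0,0],"angular":[0,0,0]}]' | grep -E "tcp|force"
```

```text
tcp_pos: [0.5439, -0.0014, 0.1194]
force: [-2.0, 0.9, 3.5]
gripper_force: 59.9
tcp_pos: [0.5445, -0.0013, 0.1194]
force: [-4.2, 1.1, 2.5]
gripper_force: 59.9
```

```bash
python3 -m crank '[{"dp":[0.02,0.004,0],"angular":[0,0,0]},{"dp":[0,0,0],"angular":[0,0,0]}]' | grep -E "tcp|force"
python3 -m crank '[{"dp":[0.02,0.004,0],"angular":[0,0,0]},{"dp":[0,0,0],"angular":[0,0,0]}]' | grep -E "tcp|force"
```

```text
tcp_pos: [0.545, -0.0012, 0.1194]
force: [-4.5, 2.3, 4.3]
gripper_force: 60.0
tcp_pos: [0.5454, -0.0011, 0.1194]
force: [-4.7, 1.3, 2.6]
gripper_force: 59.9
```

```bash
python3 -m crank '[{"dp":[0.02,0.004,0],"angular":[0,0,0]},{"dp":[0,0,0],"angular":[0,0,0]}]' | grep -E "tcp|force"
python3 -m crank '[{"dp":[0.02,0.004,0],"angular":[0,0,0]},{"dp":[0,0,0],"angular":[0,0,0]}]' | grep -E "tcp|force"
```

```text
tcp_pos: [0.5459, -0.001, 0.1193]
force: [-5.6, 2.0, 2.8]
gripper_force: 59.9
tcp_pos: [0.5467, -0.0009, 0.1195]
force: [-5.4, 2.2, 5.2]
gripper_force: 60.2
```

```bash
python3 -m crank '[{"dp":[0.02,0.004,0],"angular":[0,0,0]},{"dp":[0,0,0],"angular":[0,0,0]}]' | grep -E "tcp|force"
python3 -m crank '[{"dp":[0.03,0.006,0],"angular":[0,0,0]},{"dp":[0,0,0],"angular":[0,0,0]}]' | grep -E "tcp|force"
python3 -m crank '[{"dp":[0.03,0.006,0],"angular":[0,0,0]},{"dp":[0,0,0],"angular":[0,0,0]}]' | grep -E "tcp|force"
```

```text
tcp_pos: [0.5478, -0.0007, 0.1194]
force: [-2.9, 2.5, 1.6]
gripper_force: 59.8
tcp_pos: [0.55, -0.0006, 0.1198]
force: [-1.3, 4.2, 2.9]
gripper_force: 59.8
tcp_pos: [0.5513, -0.0005, 0.1199]
force: [-0.9, 4.5, 1.6]
gripper_force: 59.7
```

It passed the peak and is sliding in. I'll relieve the side force with a little +y and carry on.

```bash
python3 -m crank '[{"dp":[0.03,0.022,0],"angular":[0,0,0]},{"dp":[0.03,0.01,0],"angular":[0,0,0]},{"dp":[0,0,0],"angular":[0,0,0]}]' | grep -E "tcp|force"
python3 -m crank '[{"dp":[0.03,0.01,0],"angular":[0,0,0]},{"dp":[0.03,0.006,0],"angular":[0,0,0]},{"dp":[0,0,0],"angular":[0,0,0]}]' | grep -E "tcp|force"
python3 -m crank '[{"dp":[0.025,0.005,0],"angular":[0,0,0]},{"dp":[0,0,0],"angular":[0,0,0]}]' | grep -E "tcp|force"
```

```text
tcp_pos: [0.5528, 0.0001, 0.1198]
force: [0.6, 2.8, 2.6]
gripper_force: 59.8
tcp_pos: [0.5541, 0.0006, 0.1198]
force: [-0.9, 2.5, 2.0]
gripper_force: 59.9
tcp_pos: [0.5545, 0.0008, 0.1197]
force: [0.2, 2.1, 2.7]
gripper_force: 59.8
```

```bash
python3 -m crank '[{"dp":[0.03,0.006,0],"angular":[0,0,0]},{"dp":[0,0,0],"angular":[0,0,0]}]' | grep -E "tcp|force"
python3 -m crank '[{"dp":[0.03,0.006,0],"angular":[0,0,0]},{"dp":[0,0,0],"angular":[0,0,0]}]' | grep -E "tcp|force"
python3 -m crank '[{"dp":[0.03,0.006,0],"angular":[0,0,0]},{"dp":[0,0,0],"angular":[0,0,0]}]' | grep -E "tcp|force"
```

```text
tcp_pos: [0.5551, 0.001, 0.1196]
force: [-1.0, 0.5, 2.9]
gripper_force: 59.9
tcp_pos: [0.556, 0.0011, 0.1196]
force: [-1.0, 0.3, 2.6]
gripper_force: 60.0
tcp_pos: [0.5569, 0.0013, 0.1196]
force: [-0.5, -0.1, 3.1]
gripper_force: 60.0
```

```bash
python3 -m crank '[{"dp":[0.025,0.005,0],"angular":[0,0,0]},{"dp":[0,0,0],"angular":[0,0,0]}]' | grep -E "tcp|force"
python3 -m crank '[{"dp":[0.02,0.004,0],"angular":[0,0,0]},{"dp":[0,0,0],"angular":[0,0,0]}]' | grep -E "tcp|force"
```

```text
tcp_pos: [0.5572, 0.0015, 0.1195]
force: [-2.2, -2.1, 4.5]
gripper_force: 60.0
tcp_pos: [0.5573, 0.0017, 0.1194]
force: [-4.4, -0.9, 4.1]
gripper_force: 60.1
```

```bash
python3 -m crank '[{"dp":[0.02,0.002,0],"angular":[0,0,0]},{"dp":[0,0,0],"angular":[0,0,0]}]' | grep -E "tcp|force"
python3 -m crank '[{"dp":[-0.05,-0.007,0],"angular":[0,0,0]},{"dp":[0,0,0],"angular":[0,0,0]}]' | grep -E "tcp|force"
```

```text
tcp_pos: [0.5574, 0.0018, 0.1193]
force: [-5.0, -1.0, 4.3]
gripper_force: 60.1
tcp_pos: [0.5573, 0.0017, 0.1195]
force: [-3.4, 0.5, 2.7]
gripper_force: 59.9
```

The clip is firmly stopped on the axis. I'll release, lift away and check.

```bash
python3 -m crank '[{"dp":[0,0,0],"angular":[0,0,0]},{"dp":[0,0,0],"angular":[0,0,0]},{"dp":[0,0,0],"angular":[0,0,0]},{"dp":[0,0,0],"angular":[0,0,0]},{"dp":[0,0,0],"angular":[0,0,0]},{"dp":[0,0,0.3],"angular":[0,0,0]},{"dp":[0,0,0.7],"angular":[0,0,0]},{"dp":[0,0,1],"angular":[0,0,0]},{"dp":[0,0,1],"angular":[0,0,0]},{"dp":[-0.6,0,0.5],"angular":[0,0,0]},{"dp":[-1,0,0],"angular":[0,0,0]},{"dp":[0,1,0],"angular":[0,0,0]},{"dp":[0,1,0],"angular":[0,0,0]},{"dp":[0,1,0],"angular":[0,0,0]},{"dp":[0,1,0],"angular":[0,0,0]},{"dp":[0,1,0],"angular":[0,0,0]},{"dp":[0,1,0],"angular":[0,0,0]},{"dp":[0,0,0],"angular":[0,0,0]},{"dp":[0,0,0],"angular":[0,0,0]}]' 0
python3 - <<'E'
from fit import *
a=snap('top','t6')['image'][170:250,270:350];b=snap('scene','s6')['image'][200:280,240:340]
o=np.zeros((400,800,3),np.uint8);o[:400,:400]=cv2.resize(a,None,fx=5,fy=5,interpolation=2);o[:312,405:795]=cv2.resize(b,None,fx=3.9,fy=3.9,interpolation=2);cv2.imwrite('pics/t6c.png',o)
E
```

```text
t: 24.2
tcp_pos: [0.5092, 0.182, 0.2251]
tool_rot: [-0.093, 0.996, -0.0, 0.0]
force: [0.7, -0.6, -0.1]
finger_gap: 0.998
gripper_force: 0.0
```

View pics/t6c.png

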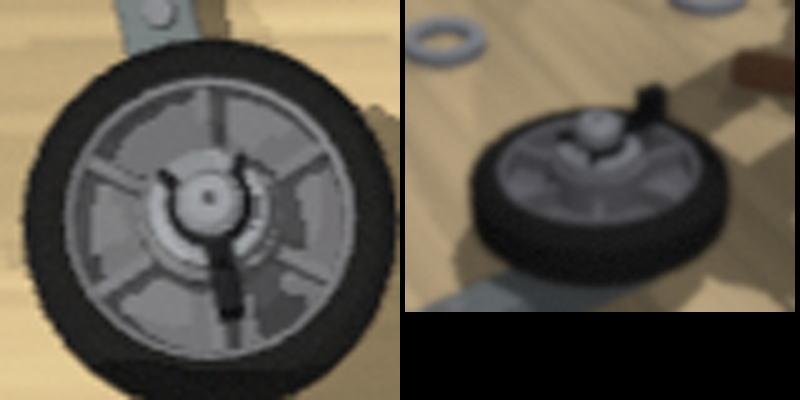

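The top crop shows the axle's dimple at (208,197), the clip's horseshoe around it with its lips past it at (165,175) and (242,160), and the spacer beneath. The scene view agrees. Handing in.

```bash
python3 -c "
from station import order; print(order.sign_off())"
```

```text
the job is handed in; nothing more can be done
None
```

I put the smallest spacer ring flat on the wheel's hub and pushed the clip home in the axle's groove above it; the final pictures show it seated round the axle, and I handed the job in at about 24 s of the 72 s allowed.

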